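# Gather the stage clamp nuts in the tote's lip corner

## Task

Put the stray clamp nut from the bench into the white tote with the other three and let go of it. Then pick the tote up by its carrying bar and tilt it so that the corner with the pouring lip is clearly the lowest and all four nuts slide down and lie bunched against one another and the walls in that corner. Finish while still holding the tote in the air like that, well clear of the bench and still, so a colleague can count the nuts; spill nothing, and leave the objective, the oil bottle and the slide box where they are.

Things in the scene. Friction and masses are not known exactly. Their poses are not given: they have to be found in the camera images.
- tote: open white plastic tote, 0.32 kg (varies), loose, at any yaw. Outside 200 (x) by 150 mm (y), walls 4 mm, rim 46 mm above the underside; inner floor 192 by 142 mm, 8 mm above the underside, smooth (friction with the nuts 0.2 +-20 %). Origin: centre of the underside, z up. A carrying bar runs along x over its middle; a pouring lip sticks out 25 mm beyond the rim at the (+x, +y) corner only
- tote_handle (a point): centre of the tote's carrying bar, 63 mm above the tote's underside. The bar runs along the tote's x from end wall to end wall, is 14 mm wide (tote's y) and 22 mm high (52 to 74 mm above the underside) and leaves 64 mm free to the long walls on either side; axes as the tote's
- tote_lip_corner (a point): inner bottom corner of the tote under the pouring lip, on the inner floor where two inner walls meet: x +96, y +71, z +8 mm from the tote's origin; axes as the tote's
- stray_nut: round knurled steel clamp nut, 20 mm diameter, 14 mm high, 26 g, lying flat; origin at the centre of its underside. The one that lies on the bench outside the tote
- nut_a: round knurled steel clamp nut, 20 mm diameter, 14 mm high, 26 g, lying flat; origin at the centre of its underside. At the start loose in the tote, in its (-x, -y) quarter
- nut_b: round knurled steel clamp nut, 20 mm diameter, 14 mm high, 26 g, lying flat; origin at the centre of its underside. At the start loose in the tote, in its (-x, +y) quarter
- nut_c: round knurled steel clamp nut, 20 mm diameter, 14 mm high, 26 g, lying flat; origin at the centre of its underside. At the start loose in the tote, in its (+x, -y) quarter; the lip corner's quarter (+x, +y) is empty
- objective: bystander: steel microscope objective standing upright, 24 mm diameter, 44 mm high, beyond the work; origin at the centre of its underside
- oil_bottle: bystander: small amber bottle, 32 mm diameter, 70 mm high, beyond the work; origin at the centre of its underside
- slide_box: bystander: closed grey slide box, 80 (x) by 90 (y) by 34 mm high, to the left of the work; origin at the centre of its underside

How it is judged:
On the way:
1. the stray nut lies in the tote, let go, while the tote stands level on the bench (x of stray_nut in the frame of tote between -0.097 and 0.097 m and y of stray_nut in the frame of tote between -0.072 and 0.072 m and z of stray_nut in the frame of tote between 0 and 0.04 m and contact force between the fingers and stray_nut below 0.1 N and linear speed of stray_nut below 0.05 m/s and angle between tote's own z axis and vertical below 0.1 rad and height (world z) of tote below 0.01 m), for 0.2 s.
At the end, for the whole second after the job is handed in: the gripper holds the tote still, clear of the bystanders, its inner lip corner over 50 mm above the bench; the tote's x and y axes both dip over 7.4 degrees, the whole tilt under 69; all four nuts lie still in it with origins within 78 mm of the inner lip corner (height (world z) of tote_lip_corner above 0.05 m and angle between tote's own x axis and vertical above 1.7 rad and angle between tote's own y axis and vertical above 1.7 rad and angle between tote's own z axis and vertical below 1.2 rad and contact force between the fingers and tote above 2 N and linear speed of each of tote, nut_a, nut_b, nut_c, stray_nut below 0.03 m/s and angular speed of tote below 0.15 rad/s and contact force between tote and objective below 0.2 N and contact force between tote and oil_bottle below 0.2 N and contact force between tote and slide_box below 0.2 N and distance between each of nut_a, nut_b, nut_c, stray_nut and tote_lip_corner below 0.078 m and x of each of nut_a, nut_b, nut_c, stray_nut in the frame of tote below 0.105 m and y of each of nut_a, nut_b, nut_c, stray_nut in the frame of tote below 0.08 m and z of nut_a in the frame of tote between 0 and 0.045 m and z of nut_b in the frame of tote between 0 and 0.045 m and z of nut_c in the frame of tote between 0 and 0.045 m and z of stray_nut in the frame of tote between 0 and 0.045 m); the arm keeps its last pose, push and grip.
It fails at once if the objective is shifted by more than 30 mm or knocked over (distance of objective from where it was at the start of the episode above 0.03 m or angle between objective's own z axis and vertical above 0.6 rad).
It fails at once if the oil bottle is shifted by more than 30 mm or knocked over (distance of oil_bottle from where it was at the start of the episode above 0.03 m or angle between oil_bottle's own z axis and vertical above 0.6 rad).
It fails at once if the slide box is shifted by more than 30 mm or knocked over (distance of slide_box from where it was at the start of the episode above 0.03 m or angle between slide_box's own z axis and vertical above 0.6 rad).
It also fails if it takes over 61 s, if anything falls off the work surface, if the arm or the gripper's body presses on something with over 40 N, if the wrist force passes 120 N, or if a joint passes its speed limit or range.

## Robot

A 6-joint arm with a two-finger parallel gripper is mounted at the origin on the work surface. World frame = base frame: x ahead of the robot, y to its left, z up, the work surface at z = 0. Lengths are in m, angles in rad, forces in N, time in s.
With the tool pointing down it reaches from about 0.35 to 0.85 m from the base axis. Payload 8.1 kg.
Tool frame: the origin (TCP) lies at the centre of the arm's flange, where the gripper is bolted on; the fingertips stand 186 mm ahead of it and the grasp point (between the pads) lies 167 mm ahead of it (manip.nose_length is the z of the fingertips in the tool frame, in m); z points along the fingers, y is the line along which they close (so a half turn about z gives the same grasp; the last joint's range is limited). The gripper opens to 93 mm and grips with 3 to 60 N. Pads are 15 mm wide; open, the fingers measure 128 mm over their backs; the gripper's body (75 mm by 188 mm) begins 65 mm behind the grasp point.
Start: joints at [-1.32, 0.13, 1.488, -0, 1.523, -0.085], TCP at [0.198, -0.566, 0.405] pointing down, gripper open.
Joint ranges: [-2.96, 2.96], [-0.89, 2.26], [0.02, 2.5], [-1.34, 4.48], [0, 2.73], [-2.66, 2.66]. Speed limits (rad/s): [2.39, 2.39, 2.79, 3.14, 3.14, 3.14].

## Interface

Orientations are given as a 3x3 rotation matrix whose columns are the frame's x, y, z axes.
In Python, from plant import manip gives the robot as it stands. The module is installed in compiled form; this text tells all that it offers.
- The arm moves only by the tool apply_moves, never from a script. Its argument "steps" is a list of rows, each a list of 3 entries, a list of its own where there are three numbers: the shift along the world's x, y, z scaled (see below), then the turn, a rotation vector about the world's x, y, z scaled (see below), then the closure, from -1 (fully open) to 1 (shut). A call has 1 to 10 rows; each row shifts and turns the commanded pose from where the row before left it; what a row does not reach is not made up. The controller multiplies each number of a shift by 50 mm and each number of a turn by 0.12 rad. A row lasts 1/10 s, in which the tool goes at most 50 mm and 8.59 degrees, less where a joint would pass 70% of its speed; a pose out of reach is approached as far as the arm can. A call with a number of a shift or a turn outside -1 to 1 is refused whole. A call with a gripper value outside its range is refused whole. The fingers move at their own pace and stop on an object; "squeeze" is the grip in N (left out, the last holds). Time passes only in rows, so rows that do not move let the fingers close. It gives the time, the measured TCP pose, the force, the opening and the grip force at its end, in the units of the state.
- manip.get_obs(): the state, without advancing time (a new reading comes with each control period).
- manip.grab_frame(name): name is "side" or "top"; returns the picture (384x512x3 uint8, red, green, blue); there is no depth.
- manip.calibration(name): a dict with "intrinsics" (3x3 intrinsics, pixels), "distortion" ([k1, k2, p1, p2, k3] as OpenCV has them; the pictures are not rectified), "eye" and "orientation" of the camera in the world. Camera axes: x right, y up, looking along -z (the intrinsics and any distortion apply to the point x, -y, -z); pixel columns grow to the right and rows downward; lengths in m; the calibration is good to about 2 mm. A picture is of the moment at which its call begins. calibration takes no time and is no camera call.
- manip.sign_off(): hands the job in; it is judged then, once.
Trained networks look in the newest picture that a camera, given by its name, has taken for a name from the list of things; names that differ only in an ending like _2 or _b are one class to them, and where a whole thing is asked for, a point or a joint stands for the part that bears it (a point fixed in the world has none). Each returns a list of dicts, best first, with "confidence" (0 to 1); they miss things now and then, are a little off and sometimes report something else, mostly with a low value. They report only what shows in the picture. A call takes as long as a camera call.
- manip.boxes_of(camera, name): "point" ([x, y, z] in m, in world coordinates, good to about 4 mm: the middle of the surface that is visible of it).
- manip.masks_of(camera, name): "mask" (384x512 bool, what is visible of it).
The state is a dict: "t": time; "joint_positions": joint angles; "dq": joint speeds; "joint_efforts": joint torques, N m; "position": TCP position; "orientation": TCP orientation; "ft_force": force on the tool from outside, world axes, zero at the start; "wrist_torque": the same for the moment, N m; "opening": finger opening in m; "grip_force": force on a finger pad.
Only numpy, scipy, OpenCV 4.12 (cv2) and the standard library are available. Lean on these libraries where they do the work, as an engineer would, in place of code of your own. Each camera call takes 0.05 s, during which the arm holds its last target. There are 200 camera calls.

## Working session

There is one attempt and no reset: what is moved stays moved. The work goes in short steps, Python scripts to look and compute and a tool call to move; the robot and the scene stay as the last step left them, time stands still between calls to the robot, and variables do not carry over. Pictures are saved under pics/ and viewed, at most 10 in all, crops included, and the job is handed in when it is done.

Besides the shell and the picture viewer there is one more tool, called after "Emit:" in YAML: its name, and indented under it one key for each argument. apply_moves: Moves the arm, as the interface text tells. Shifts and turns lie within -1 to 1; 1 stands for 50 mm of shift or 0.12 rad of turn. Its arguments: {"type":"object","properties":{"steps":{"type":"array","items":{"type":"array"}},"squeeze":{"type":"number"}},"required":["steps"]}

```bash
mkdir -p pics; cat > h.py <<'E'
import numpy as np, cv2
from plant import manip
def snap(cam,fn):
    im=manip.grab_frame(cam); cv2.imwrite('pics/'+fn,im[:,:,::-1]); return im
def ray(cam,uv,z):
    c=manip.calibration(cam); K=np.array(c['intrinsics']);d=np.array(c['distortion'])
    p=cv2.undistortPoints(np.array(uv,float).reshape(-1,1,2),K,d).reshape(-1,2)
    R=np.array(c['orientation']);e=np.array(c['eye'])
    v=np.c_[p[:,0],-p[:,1],-np.ones(len(p))]@R.T
    return e+v*((z-e[2])/v[:,2])[:,None]
E
python3 - <<'E'
from h import *
np.set_printoptions(precision=4,suppress=True)
o=manip.get_obs(); print(o['t'],o['position'],o['orientation'],o['opening'])
for c in ('top','side'):
    snap(c,c+'0.png')
    k=manip.calibration(c); print(c,k['eye'],k['orientation'])
    for n in ('tote','tote_handle','stray_nut','objective','oil_bottle','slide_box'):
        print(n,[(np.round(r['point'],4),round(r['confidence'],2)) for r in manip.boxes_of(c,n)[:6]])
E
```

```text
0.0 [ 0.1977 -0.5663  0.4037] [[ 0.9441  0.3296 -0.0005]
 [ 0.3296 -0.9441  0.0018]
 [ 0.0001 -0.0018 -1.    ]] 0.09307122157031253
top [0.4278 0.088  0.9988] [[-0.0008  0.9866 -0.1631]
 [-1.     -0.0016 -0.0046]
 [-0.0048  0.1631  0.9866]]
tote [(array([ 0.5629, -0.2086,  0.0084]), 0.81)]
tote_handle [(array([ 0.5656, -0.2135,  0.0105]), 0.83)]
stray_nut [(array([ 0.4835, -0.1833,  0.0245]), 0.61), (array([0.5364, 0.1836, 0.0127]), 0.36)]
objective [(array([ 0.772 , -0.1387,  0.0462]), 0.47)]
oil_bottle [(array([ 0.7721, -0.1395,  0.0472]), 0.75)]
slide_box [(array([0.5892, 0.4586, 0.0349]), 0.65)]
side [ 0.4864 -0.7499  0.6219] [[ 0.9942  0.0453 -0.0979]
 [-0.1067  0.5495 -0.8287]
 [ 0.0163  0.8343  0.5511]]
tote [(array([ 0.5626, -0.2122,  0.0278]), 0.55)]
tote_handle [(array([ 0.5597, -0.2129,  0.025 ]), 0.8), (array([0.5878, 0.4283, 0.0317]), 0.54)]
stray_nut []
objective [(array([0.7751, 0.0151, 0.0287]), 0.53)]
oil_bottle [(array([ 0.7721, -0.1516,  0.0339]), 0.81)]
slide_box [(array([0.5837, 0.4312, 0.0359]), 0.59), (array([ 0.5627, -0.211 ,  0.0246]), 0.52)]
```

View pics/top0.png

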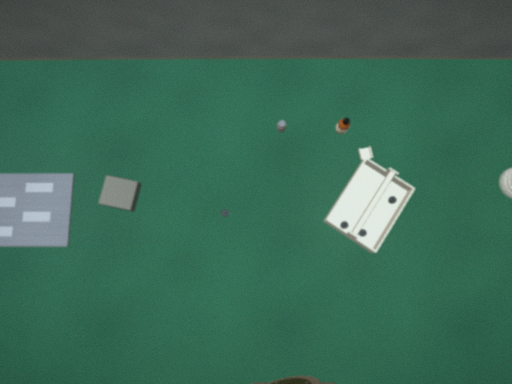

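View pics/side0.png

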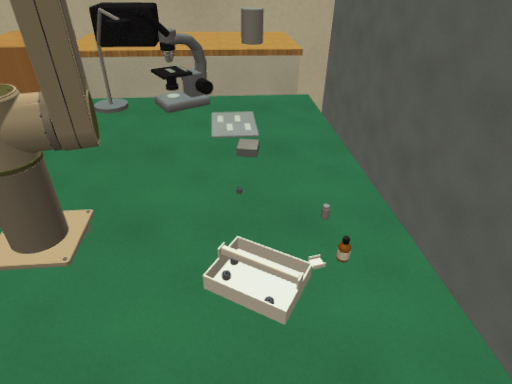

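Top view: the stray nut is at (225,212). The tote rim corners are near (366,161), (414,188), (376,251) and (326,221), with the lip at (366,153), so tote +x points up-right. The objective is at (281,125), the bottle at (343,125) and the slide box at (119,193). The side view agrees. Next I'll refine the nut and tote poses.

```bash
python3 - <<'E'
from h import *
from scipy.optimize import least_squares
np.set_printoptions(precision=4,suppress=True)
im=cv2.imread('pics/top0.png'); 
# stray nut: dark blob near (225,212)
g=im[195:230,208:243].astype(int); m=(g[:,:,1]-g[:,:,2])<25
n,l,s,c=cv2.connectedComponentsWithStats(m.astype(np.uint8)); print(s,c+[208,195])
for i in range(1,n): print('nut',ray('top',c[i]+[208,195],0.009))
# tote fit: project model silhouette, compare with white mask
hsv=cv2.cvtColor(im,cv2.COLOR_BGR2HSV); w=((hsv[:,:,1]<70)&(hsv[:,:,2]>60)).astype(np.uint8)
w[:140]=0;w[:,:310]=0;w[260:]=0;w[:,430:]=0
k=manip.calibration('top');R=np.array(k['orientation']);e=np.array(k['eye'])
def proj(P):
    q=(P-e)@R; q=q*[1,-1,-1]
    return cv2.projectPoints(q,np.zeros(3),np.zeros(3),np.array(k['intrinsics']),np.array(k['distortion']))[0].reshape(-1,2)
pts=np.array([[x,y,z] for x in(-.1,.1) for y in(-.075,.075) for z in(0,.046)])
bar=np.array([[x,y,.074] for x in(-.1,.1) for y in(-.007,.007)])
w[:159]=0
cnt=max(cv2.findContours(w,0,cv2.CHAIN_APPROX_NONE)[0],key=cv2.contourArea)
w=cv2.drawContours(np.zeros_like(w),[cnt],-1,1,-1)
def model(p,sub=16):
    c,s=np.cos(p[2]),np.sin(p[2]);Rz=np.array([[c,-s,0],[s,c,0],[0,0,1]])
    f=np.zeros(w.shape,np.uint8)
    for A in(pts,bar):
        uv=proj(A@Rz.T+[p[0],p[1],0]); h=cv2.convexHull(uv.astype(np.float32))
        cv2.fillPoly(f,[np.round(h*16).astype(np.int32)],1,shift=4)
    f[:159]=0; return f
from scipy.optimize import minimize
r=minimize(lambda p:np.sum(model(p)!=w),[.563,-.21,-.58],method='Nelder-Mead',options=dict(initial_simplex=[[.563,-.21,-.58],[.573,-.21,-.58],[.563,-.2,-.58],[.563,-.21,-.5]]))
print(r.x,r.fun,w.sum())
big=im.copy(); f=model(r.x); cs,_=cv2.findContours(f,0,2); cv2.drawContours(big,cs,-1,(0,0,255),1)
c,s=np.cos(r.x[2]),np.sin(r.x[2]);Rz=np.array([[c,-s,0],[s,c,0],[0,0,1]])
uv=proj(bar@Rz.T+[r.x[0],r.x[1],0]);cv2.polylines(big,[np.round(uv[[0,1,3,2]]).astype(int)],True,(255,0,0))
cv2.imwrite('pics/fit.png',cv2.resize(big[140:260,310:430],None,fx=5,fy=5,interpolation=0))
E
```

```text
[[   0    0   35   35 1193]
 [  14   15    6    6   32]] [[225.0134 211.9866]
 [224.5    212.5   ]]
nut [[0.5395 0.1794 0.009 ]]
[ 0.559  -0.2041 -0.5943] 108.0 4933
```

View pics/fit.png

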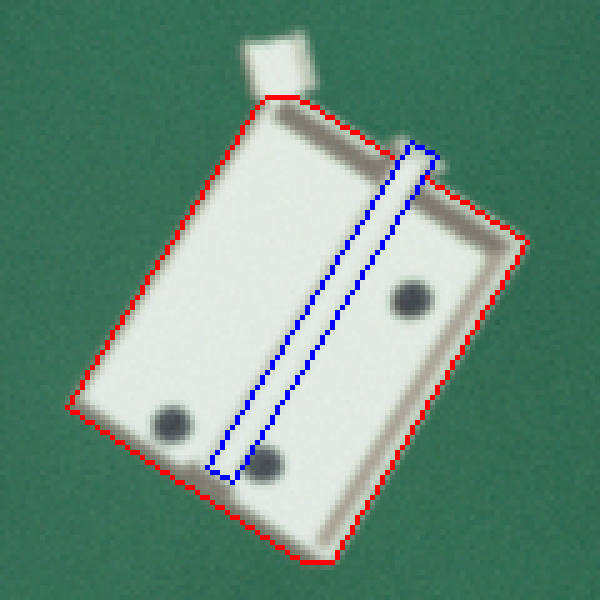

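The fit overlay matches the rim and bar. The tote is at (0.559,-0.204) with yaw -0.594, and the stray nut is at about (0.5395,0.179). I'm moving above the nut with the closing line along tote x.

Emit:
apply_moves:
  steps:
    - [[0.34,0.75,0],[0,0,0.27],-1]
    - [[0.34,0.75,0],[0,0,0.27],-1]
    - [[0.34,0.75,0],[0,0,0.27],-1]
    - [[0.34,0.75,0],[0,0,0.27],-1]
    - [[0.34,0.75,0],[0,0,0.27],-1]
    - [[0.34,0.75,0],[0,0,0.27],-1]
    - [[0.34,0.75,0],[0,0,0.27],-1]
    - [[0.34,0.75,0],[0,0,0.27],-1]
    - [[0.34,0.75,0],[0,0,0.27],-1]
    - [[0.34,0.75,0],[0,0,0.27],-1]
  squeeze: 20

```text
t: 1.7
position: [0.368, -0.1899, 0.4051]
orientation: [[0.789, 0.614, 0.001], [0.614, -0.789, -0.001], [0.0, 0.001, -1.0]]
ft_force: [0.5, 0.4, 0.4]
opening: 0.0928
grip_force: 0.0
```

Emit:
apply_moves:
  steps:
    - [[0.34,0.75,-0.2],[0,0,0.27],-0.4]
    - [[0.34,0.75,-0.2],[0,0,0.27],-0.4]
    - [[0.34,0.75,-0.2],[0,0,0.27],-0.4]
    - [[0.34,0.75,-0.2],[0,0,0.27],-0.4]
    - [[0.34,0.75,-0.2],[0,0,0.27],-0.4]
    - [[0.34,0.75,-0.2],[0,0,0.27],-0.4]
    - [[0.34,0.75,-0.2],[0,0,0.27],-0.4]
    - [[0.34,0.75,-0.2],[0,0,0.27],-0.4]
    - [[0.34,0.75,-0.2],[0,0,0.27],-0.4]
    - [[0,0,0],[0,0,0],-0.4]

```text
t: 2.7
position: [0.521, 0.1497, 0.3126]
orientation: [[0.577, 0.817, -0.003], [0.817, -0.577, 0.001], [-0.001, -0.003, -1.0]]
ft_force: [-0.6, -0.1, -0.1]
opening: 0.0655
grip_force: 0.0
```

Emit:
apply_moves:
  steps:
    - [[0.18,0.3,-0.2],[0,0,0],-0.4]
    - [[0.18,0.3,-0.4],[0,0,0],-0.4]
    - [[0,0,-0.5],[0,0,0],-0.4]
    - [[0,0,-0.5],[0,0,0],-0.4]
    - [[0,0,-0.44],[0,0,0],-0.4]
    - [[0,0,-0.3],[0,0,0],-0.4]
    - [[0,0,-0.1],[0,0,0],-0.4]
    - [[0,0,0],[0,0,0],-0.4]

```text
t: 3.5
position: [0.5386, 0.1757, 0.1925]
orientation: [[0.581, 0.814, -0.001], [0.814, -0.581, -0.0], [-0.001, -0.001, -1.0]]
ft_force: [-0.6, -0.0, 0.7]
opening: 0.0652
grip_force: 0.0
```

```bash
python3 - <<'E'
from h import *
o=manip.get_obs();print(o['position'],o['opening'],o['ft_force'])
a=snap('side','s1.png');b=snap('top','t1.png')
cv2.imwrite('pics/c1.png',np.hstack([cv2.resize(a[140:230,190:290],(400,360)),cv2.resize(b[165:255,175:275],(400,360))])[:,:,::-1])
E
```

```text
[0.53861995 0.17569151 0.19252756] 0.06523781156030913 [-0.58364927 -0.03600811  0.65971766]
```

View pics/c1.png

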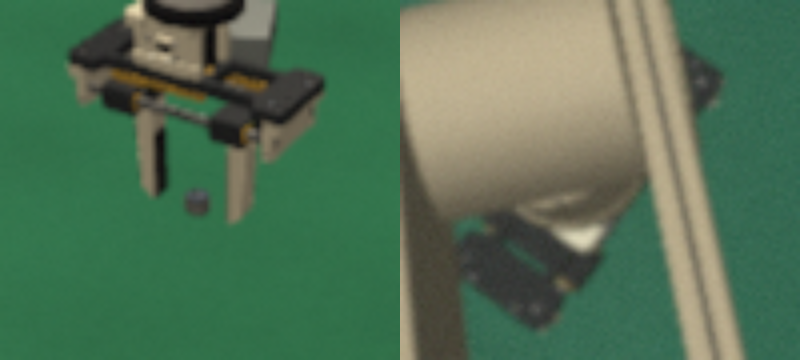

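The nut at crop position (197,203) sits midway between the fingers. I'll nudge and close.

Emit:
apply_moves:
  steps:
    - [[0.02,0.06,-0.06],[0,0,0],-0.4]
    - [[0,0,0],[0,0,0],1]
    - [[0,0,0],[0,0,0],1]
    - [[0,0,0],[0,0,0],1]
    - [[0,0,0],[0,0,0],1]
    - [[0,0,0],[0,0,0],1]
    - [[0,0,0.2],[0,0,0],1]
    - [[0,0,0.6],[0,0,0],1]
    - [[0,0,0.8],[0,0,0],1]
    - [[0,0,0.6],[0,0,0],1]

```text
t: 4.6
position: [0.54, 0.1791, 0.3028]
orientation: [[0.581, 0.814, 0.002], [0.814, -0.581, 0.0], [0.001, 0.001, -1.0]]
ft_force: [-0.2, -1.3, -0.3]
opening: 0.0012
grip_force: 0.0
```

The fingers closed on nothing (1.2 mm opening), so I'm looking again.

Emit:
apply_moves:
  steps:
    - [[0,-0.8,0.3],[0,0,0],-0.4]
    - [[0,-0.8,0.3],[0,0,0],-0.4]
    - [[0,-0.8,0.3],[0,0,0],-0.4]
    - [[0,-0.8,0.3],[0,0,0],-0.4]
    - [[0,-0.8,0.2],[0,0,0],-0.4]

```text
t: 5.1
position: [0.5396, -0.0225, 0.3721]
orientation: [[0.58, 0.814, 0.002], [0.814, -0.58, -0.0], [0.001, 0.002, -1.0]]
ft_force: [1.7, -1.0, 0.5]
opening: 0.0365
grip_force: 0.0
```

```bash
python3 - <<'E'
from h import *
np.set_printoptions(precision=4,suppress=True)
a=snap('side','s2.png');b=snap('top','t2.png')
for cam in('top','side'):
    for r in manip.boxes_of(cam,'stray_nut')[:6]: print(cam,'box',r['point'],r['confidence'])
    for r in manip.masks_of(cam,'stray_nut')[:6]:
        v,u=np.nonzero(r['mask']); print(cam,r['confidence'],u.mean(),v.mean(),len(u),ray(cam,[u.mean(),v.mean()],.009))
cv2.imwrite('pics/c2.png',np.hstack([cv2.resize(a[140:230,190:290],(400,360)),cv2.resize(b[165:255,175:275],(400,360))])[:,:,::-1])
E
```

```text
top box [0.5356, 0.1817, 0.0158] 0.48
top 0.49 224.40740740740742 212.74074074074073 54 [[0.5389 0.1796 0.009 ]]
```

View pics/c2.png

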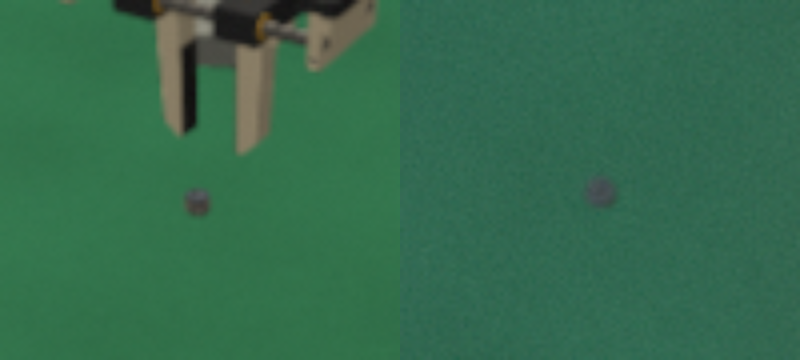

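The nut hasn't moved: it's at (597,192) in the top crop and (197,202) in the side crop. The fingers run at about 70 mm/s, so I lifted before they had closed. I'm going back with more waiting time.

Emit:
apply_moves:
  steps:
    - [[0,0.8,-0.5],[0,0,0],-0.2]
    - [[0,0.8,-0.5],[0,0,0],-0.2]
    - [[0,0.8,-0.3],[0,0,0],-0.2]
    - [[0,0.8,-0.3],[0,0,0],-0.2]
    - [[0,0.83,-0.3],[0,0,0],-0.2]
    - [[0,0,-0.6],[0,0,0],-0.2]
    - [[0,0,-0.6],[0,0,0],-0.2]
    - [[0,0,-0.4],[0,0,0],-0.2]
    - [[0,0,-0.13],[0,0,0],-0.2]
    - [[0,0,0],[0,0,0],-0.2]

```text
t: 6.4
position: [0.5386, 0.1818, 0.1876]
orientation: [[0.579, 0.815, -0.003], [0.815, -0.579, -0.0], [-0.002, -0.002, -1.0]]
ft_force: [-0.3, -0.2, -0.6]
opening: 0.0559
grip_force: 0.0
```

```bash
python3 - <<'E'
from h import *
print(ray('side',[239.5,190.5],.008), manip.get_obs()['position'])
E
```

```text
[[0.53963848 0.174507   0.008     ]] [0.53857559 0.18183758 0.18756183]
```

Emit:
apply_moves:
  steps:
    - [[0,-0.07,0],[0,0,0],-0.2]
    - [[0,0,0],[0,0,0],1]
    - [[0,0,0],[0,0,0],1]
    - [[0,0,0],[0,0,0],1]
    - [[0,0,0],[0,0,0],1]
    - [[0,0,0],[0,0,0],1]
    - [[0,0,0],[0,0,0],1]
    - [[0,0,0],[0,0,0],1]
    - [[0,0,0],[0,0,0],1]
    - [[0,0,0],[0,0,0],1]

```text
t: 7.4
position: [0.5398, 0.177, 0.1883]
orientation: [[0.581, 0.814, 0.0], [0.814, -0.581, -0.0], [0.0, 0.0, -1.0]]
ft_force: [0.3, 0.5, 0.6]
opening: 0.0195
grip_force: 20.0
```

Emit:
apply_moves:
  steps:
    - [[0,0,0.3],[0,0,0],1]
    - [[0,0,0.7],[0,0,0],1]
    - [[0,0,0.8],[0,0,0],1]
    - [[0,0,0.8],[0,0,0.22],1]
    - [[0.15,-0.8,0.4],[0,0,0],1]
    - [[0.15,-0.8,0.2],[0,0,0],1]
    - [[0.15,-0.8,0],[0,0,0],1]
    - [[0.15,-0.8,0],[0,0,0],1]
    - [[0.15,-0.8,0],[0,0,0],1]
    - [[0.15,-0.8,0],[0,0,0],1]

```text
t: 8.4
position: [0.5847, -0.0646, 0.3496]
orientation: [[0.559, 0.829, 0.001], [0.829, -0.559, -0.0], [0.001, 0.001, -1.0]]
ft_force: [0.2, 0.5, -0.0]
opening: 0.0188
grip_force: 20.0
```

Emit:
apply_moves:
  steps:
    - [[0.15,-0.8,0],[0,0,0],1]
    - [[0.15,-0.8,0],[0,0,0],1]
    - [[0.14,-0.8,0],[0,0,0],1]
    - [[0,-0.08,-0.4],[0,0,0],1]
    - [[0,0,-0.6],[0,0,0],1]
    - [[0,0,-0.6],[0,0,0],1]
    - [[0,0,0],[0,0,0],1]

```text
t: 9.1
position: [0.6047, -0.1864, 0.2639]
orientation: [[0.559, 0.829, -0.008], [0.829, -0.559, 0.003], [-0.002, -0.008, -1.0]]
ft_force: [-0.3, 0.2, -1.5]
opening: 0.0189
grip_force: 20.0
```

Emit:
apply_moves:
  steps:
    - [[0.03,0,-0.4],[0,0,0],1]
    - [[0,0,-0.4],[0,0,0],1]
    - [[0,0,-0.3],[0,0,0],1]
    - [[0,0,-0.16],[0,0,0],1]
    - [[0,0,0],[0,0,0],1]
    - [[0,0,0],[0,0,0],1]

```text
t: 9.7
position: [0.6086, -0.1871, 0.2063]
orientation: [[0.559, 0.829, 0.001], [0.829, -0.559, -0.0], [0.0, 0.001, -1.0]]
ft_force: [-0.1, -0.4, -1.0]
opening: 0.0191
grip_force: 20.0
```

Emit:
apply_moves:
  steps:
    - [[0,0,-0.13],[0,0,0],1]
    - [[0,0,0],[0,0,0],1]
    - [[0,0,0],[0,0,0],0.2]
    - [[0,0,0],[0,0,0],0.2]
    - [[0,0,0],[0,0,0],0.2]
    - [[0,0,0],[0,0,0],0.2]
    - [[0,0,0],[0,0,0],0.2]
    - [[0,0,0.3],[0,0,0],0.2]
    - [[0,0,0.5],[0,0,0],0.2]
    - [[0,0,0.7],[0,0,0],0.2]

```text
t: 10.7
position: [0.6074, -0.1867, 0.2735]
orientation: [[0.559, 0.829, -0.003], [0.829, -0.559, 0.001], [-0.001, -0.003, -1.0]]
ft_force: [0.3, -0.3, -0.2]
opening: 0.0371
grip_force: 0.0
```

Emit:
apply_moves:
  steps:
    - [[-0.3,0,0.7],[0,0,0],-1]
    - [[-0.5,0,0.6],[0,0,0],-1]
    - [[-0.8,0.8,0.5],[0,0,0],-1]
    - [[-0.8,0.8,0.3],[0,0,0],-1]
    - [[-0.8,0.8,0],[0,0,0],-1]
    - [[-0.8,0.8,0],[0,0,0],-1]
    - [[0,0,0],[0,0,0],-1]

```text
t: 11.4
position: [0.4273, -0.0467, 0.372]
orientation: [[0.557, 0.831, -0.001], [0.831, -0.557, 0.001], [0.001, -0.001, -1.0]]
ft_force: [-0.2, -0.1, -0.3]
opening: 0.0889
grip_force: 0.0
```

```bash
python3 - <<'E'
from h import *
o=manip.get_obs();print(o['position'],o['opening'],o['joint_positions'])
a=snap('side','s3.png');b=snap('top','t3.png')
cv2.imwrite('pics/c3.png',np.hstack([cv2.resize(a[220:340,190:350],(400,300)),cv2.resize(b[140:260,300:430],(400,369))[:300]])[:,:,::-1])
for c in('side','top'): print([np.round(r['point'],3) for r in manip.boxes_of(c,'stray_nut')])
E
```

```text
[ 0.42728474 -0.04668011  0.37197535] 0.08893196453854926 [-2.28666200e-01 -3.31561767e-01  1.97895164e+00  1.00268882e-03
  1.49509512e+00  3.61704341e-01]
[]
[array([ 0.6  , -0.181,  0.022])]
```

View pics/c3.png

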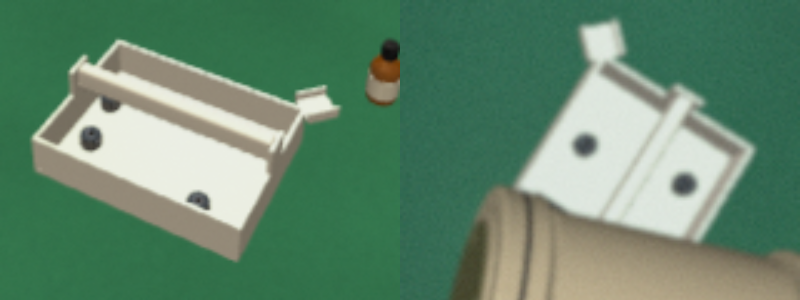

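The stray nut lies in the tote, at (585,145) in the top crop, and the tote is undisturbed. I'm turning and moving over the bar.

Emit:
apply_moves:
  steps:
    - [[0.2,-0.22,0],[0,0,0.93],-0.1]
    - [[0.2,-0.22,0],[0,0,0.93],-0.1]
    - [[0.2,-0.22,0],[0,0,0.93],-0.1]
    - [[0.2,-0.22,0],[0,0,0.93],-0.1]
    - [[0.2,-0.22,0],[0,0,0.93],-0.1]
    - [[0.2,-0.22,0],[0,0,0.93],-0.1]
    - [[0.2,-0.22,0],[0,0,0.93],-0.1]
    - [[0.2,-0.22,0],[0,0,0.93],-0.1]
    - [[0.2,-0.22,0],[0,0,0.93],-0.1]
    - [[0.2,-0.22,0],[0,0,0.93],-0.1]

```text
t: 12.6
position: [0.5323, -0.1616, 0.3714]
orientation: [[-0.502, 0.865, -0.001], [0.865, 0.502, 0.0], [0.0, -0.0, -1.0]]
ft_force: [0.9, -0.4, 0.4]
opening: 0.0512
grip_force: 0.0
```

Emit:
apply_moves:
  steps:
    - [[0.2,-0.25,0],[0,0,0.93],-0.1]
    - [[0.2,-0.25,0],[0,0,0.93],-0.1]
    - [[0.2,-0.25,0],[0,0,0.93],-0.1]
    - [[0.04,-0.1,0],[0,0,0.9],-0.1]
    - [[0,0,-0.2],[0,0,0],-0.1]
    - [[0,0,-0.5],[0,0,0],-0.1]
    - [[0,0,-0.5],[0,0,0],-0.1]
    - [[0,0,-0.2],[0,0,0],-0.1]
    - [[0,0,0],[0,0,0],-0.1]

```text
t: 13.5
position: [0.5623, -0.2021, 0.299]
orientation: [[-0.821, 0.571, -0.004], [0.571, 0.821, 0.002], [0.005, -0.001, -1.0]]
ft_force: [-0.3, 0.6, 0.2]
opening: 0.0508
grip_force: 0.0
```

Emit:
apply_moves:
  steps:
    - [[-0.06,-0.04,-0.3],[0,0,0.1],-0.1]
    - [[0,0,-0.4],[0,0,0],-0.1]
    - [[0,0,-0.4],[0,0,0],-0.1]
    - [[0,0,-0.2],[0,0,0],-0.1]
    - [[0,0,-0.05],[0,0,0],-0.1]
    - [[0,0,0],[0,0,0],-0.1]
  squeeze: 55

```text
t: 14.1
position: [0.5602, -0.2044, 0.2346]
orientation: [[-0.829, 0.559, 0.0], [0.559, 0.829, -0.0], [-0.0, 0.0, -1.0]]
ft_force: [-0.5, -0.4, 1.0]
opening: 0.0513
grip_force: 0.0
```

```bash
python3 - <<'E'
from h import *
o=manip.get_obs();print(o['position'],o['opening'],o['ft_force'])
a=snap('side','s4.png')
cv2.imwrite('pics/c4.png',cv2.resize(a[200:340,190:350],(640,560))[:,:,::-1])
E
```

```text
[ 0.56016843 -0.20440955  0.23464212] 0.05127643093509518 [-0.52486575 -0.37587607  1.00812767]
```

View pics/c4.png

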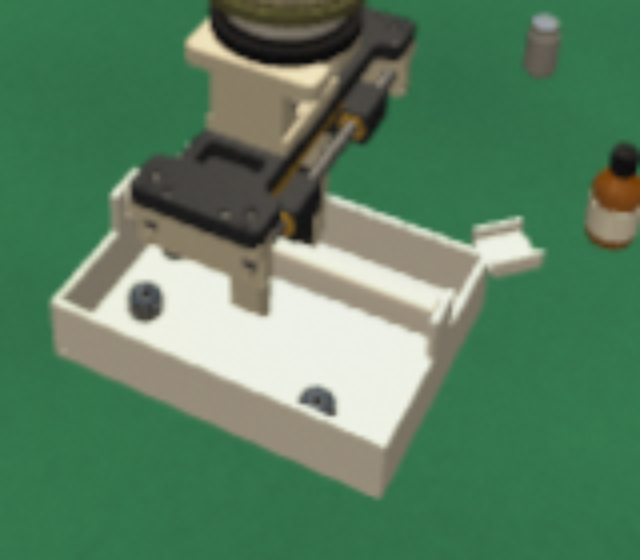

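The near finger, tip at (250,310), is inside the tote and the bar is between the fingers. I'm lowering 4 mm and closing.

Emit:
apply_moves:
  steps:
    - [[0,0,-0.08],[0,0,0],-0.1]
    - [[0,0,0],[0,0,0],0.3]
    - [[0,0,0],[0,0,0],0.5]
    - [[0,0,0],[0,0,0],1]
    - [[0,0,0],[0,0,0],1]
    - [[0,0,0],[0,0,0],1]
    - [[0,0,0],[0,0,0],1]
    - [[0,0,0],[0,0,0],1]
    - [[0,0,0],[0,0,0],1]
    - [[0,0,0],[0,0,0],1]
  squeeze: 58

```text
t: 15.15
position: [0.56, -0.2043, 0.2303]
orientation: [[-0.829, 0.559, -0.0], [0.559, 0.829, -0.0], [-0.0, -0.0, -1.0]]
ft_force: [-0.5, 0.1, 1.0]
opening: 0.0136
grip_force: 58.0
```

Emit:
apply_moves:
  steps:
    - [[0,0,0.1],[0,0,0],1]
    - [[0,0,0.3],[0,0,0],1]
    - [[0,0,0.5],[0,0,0],1]
    - [[0,0,0.5],[0,0,0],1]
    - [[-0.1,0,0.5],[0,0,0],1]
    - [[-0.2,0,0.5],[0,0,0],1]
    - [[-0.3,0,0.5],[0,0,0],1]
    - [[-0.3,0,0.5],[0,0,0],1]
    - [[-0.3,0,0.5],[0,0,0],1]
    - [[-0.3,0,0.3],[0,0,0],1]

```text
t: 16.15
position: [0.4844, -0.2041, 0.4437]
orientation: [[-0.829, 0.559, 0.003], [0.559, 0.829, -0.002], [-0.003, 0.0, -1.0]]
ft_force: [0.8, 0.1, -3.5]
opening: 0.0141
grip_force: 58.0
```

Emit:
apply_moves:
  steps:
    - [[-0.2,0,0.2],[0,0,0],1]
    - [[-0.1,0,0],[0,0,0],1]
    - [[0,0,0],[0,0,0],1]
    - [[0,0,0],[0,0,0],1]

```text
t: 16.55
position: [0.47, -0.2041, 0.449]
orientation: [[-0.829, 0.559, -0.001], [0.559, 0.829, 0.001], [0.002, 0.0, -1.0]]
ft_force: [1.2, 0.4, -3.0]
opening: 0.0137
grip_force: 58.0
```

Emit:
apply_moves:
  steps:
    - [[0.08,0.01,0],[-0.04,0.2,0],1]
    - [[0.15,0.03,0],[-0.08,0.41,0],1]
    - [[0.15,0.03,0],[-0.08,0.41,0],1]
    - [[0.15,0.03,0],[-0.08,0.41,0],1]
    - [[0.15,0.03,0],[-0.08,0.41,0],1]
    - [[0.15,0.03,0],[-0.08,0.41,0],1]
    - [[0.15,0.03,0],[-0.08,0.41,0],1]
    - [[0.15,0.03,0],[-0.08,0.41,0],1]
    - [[0,0,0],[0,0,0],1]
    - [[0,0,0],[0,0,0],1]

```text
t: 17.55
position: [0.5271, -0.193, 0.4491]
orientation: [[-0.781, 0.51, -0.36], [0.567, 0.82, -0.07], [0.26, -0.259, -0.93]]
ft_force: [1.1, -0.1, -3.7]
opening: 0.0139
grip_force: 58.0
```

Emit:
apply_moves:
  steps:
    - [[0.1,0.02,0],[-0.06,0.3,0],1]
    - [[0.13,0.03,0],[-0.08,0.41,0],1]
    - [[0.13,0.03,0],[-0.08,0.41,0],1]
    - [[0.13,0.03,0],[-0.08,0.41,0],1]
    - [[0.13,0.03,0],[-0.08,0.41,0],1]
    - [[0.1,0.02,0],[-0.06,0.3,0],1]
    - [[0,0,0],[0,0,0],1]
    - [[0,0,0],[0,0,0],1]
    - [[0,0,0],[0,0,0],1]
    - [[0,0,0],[0,0,0],1]

```text
t: 18.55
position: [0.5622, -0.1855, 0.4507]
orientation: [[-0.689, 0.418, -0.592], [0.587, 0.801, -0.116], [0.426, -0.427, -0.797]]
ft_force: [-0.4, 0.2, -3.1]
opening: 0.0134
grip_force: 58.0
```

```bash
python3 - <<'E'
from h import *
o=manip.get_obs();print(o['position'],np.round(o['orientation'],3),np.round(o['joint_positions'],2),o['opening'],o['ft_force'])
a=snap('side','s5.png');b=snap('top','t5.png')
cv2.imwrite('pics/c5.png',np.hstack([cv2.resize(a[140:320,170:350],(400,400)),cv2.resize(b[120:270,300:450],(400,400))])[:,:,::-1])
E
```

```text
[ 0.56218893 -0.18545506  0.45074772] [[-0.689  0.418 -0.592]
 [ 0.587  0.801 -0.116]
 [ 0.426 -0.427 -0.797]] [-0.31  0.39  1.18 -0.35  2.14 -1.39] 0.013360069498697188 [-0.43205891  0.16299625 -3.11520742]
```

View pics/c5.png

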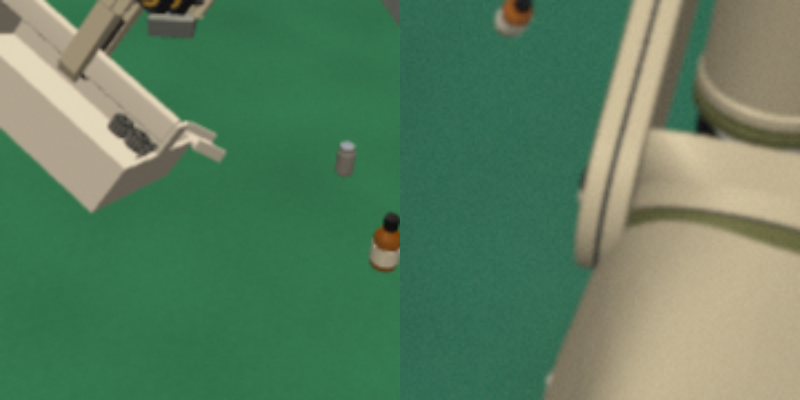

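```bash
python3 - <<'E'
from h import *
a=snap('side','s6.png')
cv2.imwrite('pics/c6.png',np.hstack([cv2.resize(a[110:240,130:280],(390,338),interpolation=2),cv2.resize(a[180:220,205:255],(400,320),interpolation=2)[:338] if 0 else cv2.copyMakeBorder(cv2.resize(a[180:220,205:255],(400,320),interpolation=2),0,18,0,0,0)])[:,:,::-1])
for r in manip.masks_of('side','nut_a'):
    v,u=np.nonzero(r['mask']);print(r['confidence'],u.mean(),v.mean(),len(u))
for r in manip.boxes_of('side','nut_a'): print(np.round(r['point'],3),r['confidence'])
E
```

```text
0.48 230.76237623762376 202.009900990099 101
```

View pics/c6.png

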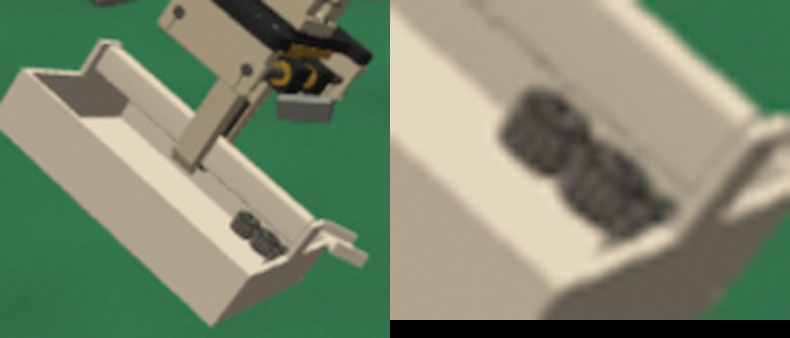

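Two nuts at (545,130) and (605,185) and part of a third are in the corner. The bar hides the rest. I'll tilt a little more, then yaw the tote so the side camera sees behind the bar.

Emit:
apply_moves:
  steps:
    - [[0.1,0.02,0],[-0.09,0.47,0],1]
    - [[0.1,0.02,0],[-0.09,0.47,0],1]
    - [[0,0,0],[0,0,0],1]
    - [[0,-0.06,0],[0,0,-0.3],1]
    - [[-0.04,-0.14,0],[0,0,-0.6],1]
    - [[-0.04,-0.14,0],[0,0,-0.6],1]
    - [[-0.04,-0.14,0],[0,0,-0.6],1]
    - [[-0.04,-0.14,0],[0,0,-0.6],1]
    - [[-0.04,-0.14,0],[0,0,-0.6],1]
    - [[-0.04,-0.14,0],[0,0,-0.6],1]

```text
t: 19.8
position: [0.5602, -0.229, 0.4507]
orientation: [[-0.296, 0.687, -0.664], [0.821, 0.538, 0.191], [0.488, -0.488, -0.723]]
ft_force: [-1.3, 0.2, -4.4]
opening: 0.0134
grip_force: 58.0
```

Emit:
apply_moves:
  steps:
    - [[-0.04,-0.14,0],[0,0,-0.6],1]
    - [[-0.04,-0.14,0],[0,0,-0.6],1]
    - [[-0.04,-0.14,0],[0,0,-0.6],1]
    - [[-0.04,-0.14,0],[0,0,-0.6],1]
    - [[-0.04,-0.14,0],[0,0,-0.6],1]
    - [[-0.04,-0.14,0],[0,0,-0.6],1]
    - [[0,-0.06,0],[0,0,-0.3],1]
    - [[0,0,0],[0,0,0],1]
    - [[0,0,0],[0,0,0],1]
    - [[0,0,0],[0,0,0],1]

```text
t: 20.8
position: [0.5485, -0.2731, 0.4504]
orientation: [[0.102, 0.854, -0.509], [0.866, 0.175, 0.468], [0.489, -0.489, -0.722]]
ft_force: [-0.3, 0.5, -4.0]
opening: 0.0137
grip_force: 58.0
```

```bash
python3 - <<'E'
from h import *
o=manip.get_obs();print(o['t'],o['position'],np.round(o['orientation'],3),np.round(o['joint_positions'],2),o['opening'],o['ft_force'])
a=snap('side','s7.png'); R=np.array(o['orientation']);g=np.array(o['position'])+R@[0,0,.167]
# tote frame from the grasp: x=-tool x, y=tool y, z=-tool z
T=np.c_[-R[:,0],R[:,1],-R[:,2]]; og=g-T@[0,0,.063]; lc=og+T@[.096,.071,.008]; print('lip corner',lc)
k=manip.calibration('side');Rc=np.array(k['orientation']);q=((lc-k['eye'])@Rc)*[1,-1,-1]
uv=cv2.projectPoints(q[None],np.zeros(3),np.zeros(3),np.array(k['intrinsics']),np.array(k['distortion']))[0].ravel();print(uv)
u,v=uv.astype(int); c=a[max(0,v-100):v+40,max(0,u-100):u+80]
c=cv2.resize(c,None,fx=4,fy=4,interpolation=2)[:600];cv2.imwrite('pics/c7.png',c[:,:,::-1]);print(c.shape)
E
```

```text
20.8 [ 0.54851957 -0.27308912  0.4504472 ] [[ 0.102  0.854 -0.509]
 [ 0.866  0.175  0.468]
 [ 0.489 -0.489 -0.722]] [-0.58  0.52  1.03  0.16  2.34 -0.56] 0.013688631706841823 [-0.28626481  0.49129935 -3.96214226]
lip corner [ 0.48628912 -0.23999659  0.20842808]
[224.26759979 224.45640713]
(560, 720, 3)
```

View pics/c7.png

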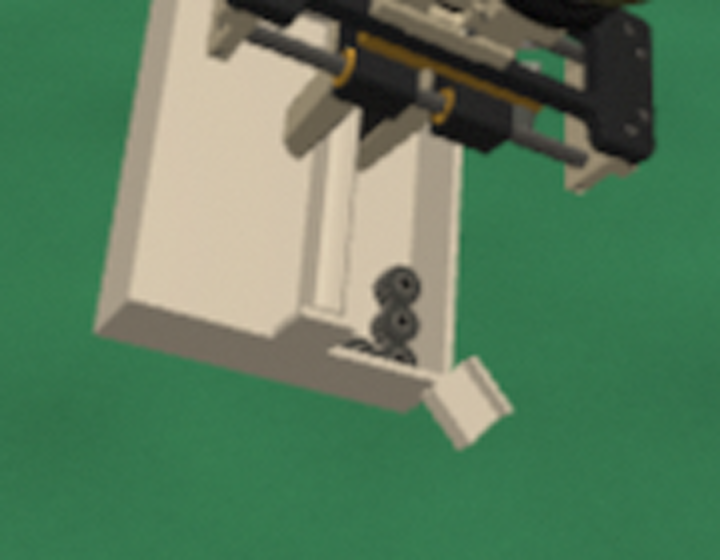

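All four nuts are visible, bunched in the lip corner at (398,285), (397,323), (400,355) and (358,346). The corner is about 0.21 m up. I'll let it settle and hand in.

Emit:
apply_moves:
  steps:
    - [[0,0,0],[0,0,0],1]
    - [[0,0,0],[0,0,0],1]
    - [[0,0,0],[0,0,0],1]
    - [[0,0,0],[0,0,0],1]
    - [[0,0,0],[0,0,0],1]

```text
t: 21.35
position: [0.5485, -0.2732, 0.4502]
orientation: [[0.103, 0.854, -0.51], [0.866, 0.175, 0.468], [0.489, -0.489, -0.722]]
ft_force: [0.1, 0.7, -3.7]
opening: 0.0138
grip_force: 58.0
```

```bash
python3 -c "
from plant import manip
print(manip.sign_off())"
```

```text
the job is handed in; nothing more can be done
None
```

The job is handed in at about 21 s of the 61 s allowed (no verdict was returned): the tote is held still and tilted with its lip corner about 0.21 m above the bench, all four nuts are bunched in that corner, and the arm never touched the objective, oil bottle or slide box.

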